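# Dock a fresh gas-drying cartridge

### The job

Take the cartridge waiting at the stop of the sloped rack by one of its stems, so that the next one rolls down to the stop, and set it down on the two-saddle rest and let go, because held by the stem it cannot go into the cradle. Take it again round its body and lay it in the docking cradle, thick stem at the sliding-connector end, with both stems fully down in their slots; let go, then push the connector fully home over the stem. Do not drop it, leave the other two cartridges in the rack, and do not knock or shift the bottles and the beaker.

Things in the scene. Friction and masses are not known exactly. Their poses are not given: they have to be found in the camera images.
- cartridge_1: Gas-drying cartridge, at the rack's stop at the start; axis level. Body: cylinder 50 mm across, 110 long. A coaxial steel stem at each end: thin stem 16 mm across, 32 long, at -y; thick stem 24 mm across, 45 long, at +y. About 0.16 kg, balanced within 10 mm of the origin. Origin: mid-body on the axis, stems begin 55 mm from it. y: along the axis to the thick stem; x, z anyhow (it rolls).
- thick_end (a point): Centre of the end face of cartridge_1's thick stem, 100 mm from the cartridge's origin along its +y.
- cartridge_2: The same kind of cartridge, next in the rack, touching the first.
- cartridge_3: The same kind of cartridge, last in the rack.
- rack: Fixed grey sheet-metal rack, 122 mm wide; cartridges lie side by side across it (thick stems to +y) on runners falling 8 degrees to its -x end, where 22 mm tabs stop the end one. Origin: on the bench under the end cartridge's middle; x up the slope, y along the cartridges. When the end one is lifted straight up, the next rolls to the stop by itself.
- rack_stem (a point): Middle of the thin stem of a cartridge at the stop: 60 mm above the bench, 71 mm from the rack's origin along its -y. Bodies touch, so no finger fits between them, but both stems overhang the rack, free all round above the bare bench; gaps between neighbouring stems are 34 mm (thin ends) and 26 mm (thick ends).
- rest: Fixed rest: two white 45-degree V saddles, 16 mm thick, tops 41 mm above the bench, 84 mm apart (centres, along y), 68 mm clear between them for fingers, on a plate 74 x 112 x 8 mm. A cartridge laid in it, either way round, has its axis along y, 48 mm above the bench; it may lie up to 30 mm off-centre along y. Origin: on the bench under the middle.
- cradle: Fixed docking cradle: plate 84 x 246 x 8 mm with two white slotted end blocks, 30 mm thick, 58 high, their inner faces 114 mm apart (2 mm to spare at each end of the body). Space between them is free from above and both sides. Origin: on the bench under the seated body's middle; y along the cartridge's axis to the connector (+y). Seated, the cartridge's origin is over it, axis 42 mm up.
- thin_slot (a point): Centre of the mouth of the slot in the cradle's -y block, 58 mm above the bench. Slot 19 mm wide, running along cradle y, open at the top with 5 mm bevels; it takes the thin stem over its whole length, which sits on its floor, 34 mm above the bench. No room for fingers.
- thick_slot (a point): Centre of the mouth of the slot in the cradle's +y block, 58 mm above the bench. Slot 27 mm wide, along cradle y, open at the top with 5 mm bevels, floor 30 mm above the bench; it takes the thick stem, of which only the last 13 mm comes out beyond the block, too little to hold.
- connector (a joint): Sliding connector at the cradle's +y end: grey block with a 29 mm socket that goes over the thick stem's end. 0 = open (16 mm gap to the block), 0.015 m = home at its stop; grows as it moves to cradle -y. Friction about 2.5 N, no spring: stays where left. It will not go over the stem unless the cartridge is seated.
- tab (a point): Middle of the top edge of the connector's upright push tab, 91 mm above the bench. Tab 32 mm wide (cradle x), 10 thick (cradle y), 32 high; its flat outer face is 5 mm from this point to cradle +y and is free to push on.
- wash_bottle: White wash bottle with a bent spout, 205 mm high; bystander. Origin at its foot.
- beaker: Beaker, 71 mm across, 92 mm high; bystander. Origin at its foot.
- amber_bottle: Brown glass bottle with a black cap, 60 mm across, 102 mm high; bystander. Origin at its foot.

How it is judged:
By the outcome, as a careful person would: the job done as asked, in the order asked, and still so for the second after the job is handed in, with the robot touching nothing.
It also fails if it takes over 64 s, if anything falls off the work surface, if the arm or the gripper's body presses on something with over 40 N, if the wrist force passes 120 N, or if a joint passes its speed limit or range.

### The arm

A 6-joint arm with a two-finger parallel gripper is mounted at the origin on the work surface; the furniture and walls round the work are solid. World frame = base frame: x ahead of the robot, y to its left, z up, the work surface at z = 0. Lengths are in mm, angles in rad, forces in N, time in s.
With the tool pointing down it reaches from about 375 to 925 mm from the base axis. Payload 5.7 kg.
Tool frame: the origin (TCP) lies on the centre line of the jaws, within the pads' length; the fingertips stand 8 mm ahead of it and the grasp point (between the pads) lies 11 mm behind it (manip.tip_extent is the distance from the TCP to the fingertips, in mm); z points along the fingers, y is the line along which they close (so a half turn about z gives the same grasp; the last joint's range is limited). The gripper opens to 85 mm and grips with 20 to 120 N. Pads are 22 mm wide; open, the fingers measure 114 mm over their backs; the gripper's body (76 mm by 85 mm) begins 54 mm behind the grasp point. The pads swing forward as they close: fully open they stand 13 mm farther back than shut.
Start: joints at [-1.408, 0.359, 1.51, -0, 1.272, -0.115], TCP at [164.53, -576.97, 239.267] pointing down, gripper open.
Joint ranges: [-2.97, 2.97], [-1.01, 2.36], [0.21, 2.38], [-0.96, 4.11], [0.2, 2.71], [-2.98, 2.98]. Speed limits (rad/s): [2.39, 2.39, 3.14, 3.14, 3.14, 3.14].

### API

Orientations are given as [roll, pitch, yaw] about the fixed x, y, z axes, in that order (R = Rz(yaw) Ry(pitch) Rx(roll)).
In Python, from rig import monitor, imaging, close_job, manip gives the robot as it stands.
- The arm moves only by the shell command python3 -m handwheel 'ROWS' [OPENING] [FORCE]. ROWS is JSON, a list of rows, each a list of 6 numbers: the shift along the world's x, y, z in m, then the turn, a rotation vector about the world's x, y, z in degrees. In form: [[tx, ty, tz, ax, ay, az], ...]. A call has 1 to 20 rows; each row is the pose to reach, as a shift and turn from the pose commanded when the call began; what a row does not reach only later rows make up. A row lasts 1/8 s, in which the tool goes at most 62.5 mm and 10.7 degrees, less where a joint would pass 70% of its speed; a pose out of reach is approached as far as the arm can. A call with a gripper value outside its range is refused whole. OPENING is the opening, from 0 (shut) to 1 (fully open), set as the call begins (- or left out, the last holds). The fingers move at their own pace and stop on an object; FORCE is the grip in N (left out, the last holds). Time passes only in rows, so rows that repeat a pose let the fingers close. It gives the time, the measured TCP pose, the force, the opening and the grip force at its end, in the units of the state.
- monitor.get_obs(): the state, without advancing time (a new reading comes with each control period).
- imaging.get_image(name): name is "scene" or "top" or "wrist"; returns the picture (420x560x3 uint8, blue, green, red); there is no depth.
- imaging.camera_params(name): a dict with "camera_matrix" (3x3 intrinsics, pixels), "pose" (4x4, takes a point from camera to world coordinates); the wrist camera has in their place "tool_from_camera" (4x4, takes a point from camera to tool coordinates, whose origin is the TCP and whose axes are the flange's). Camera axes: x right, y down, z forward; pixel columns grow to the right and rows downward; lengths in mm; the calibration is good to about 2 mm. A picture is of the moment at which its call begins: read the wrist's pose just before it. camera_params takes no time and is no camera call.
- close_job(): hands the job in; it is judged then, once.
The state is a dict: "time": time; "joints": joint angles; "qvel": joint speeds; "tau": joint torques, N m; "tool_pos": TCP position; "ee_rot": TCP orientation; "wrist_force": force on the tool from outside, world axes, zero at the start; "torque": the same for the moment, N m; "opening": finger opening in mm; "finger_force": force on a finger pad.
Only numpy, scipy, OpenCV 4.12 (cv2) and the standard library are available. Lean on these libraries where they do the work, as an engineer would, in place of code of your own. Each camera call takes 0.05 s, during which the arm holds its last target. There are 200 camera calls.

## Working session

There is one attempt and no reset: what is moved stays moved. The work goes in short steps, Python scripts to look and compute and a shell command to move; the robot and the scene stay as the last step left them, time stands still between calls to the robot, and variables do not carry over. Pictures are saved under pics/ and viewed, at most 10 in all, crops included, and the job is handed in when it is done.

```bash
mkdir -p pics; cat > h.py <<'E'
import numpy as np, cv2
from rig import monitor, imaging, close_job, manip
from scipy.spatial.transform import Rotation as R
def P(name):
    c=imaging.camera_params(name); K=np.array(c["camera_matrix"])
    if "pose" in c: T=np.array(c["pose"])
    else:
        o=monitor.get_obs(); W=np.eye(4); W[:3,3]=o["tool_pos"]; W[:3,:3]=R.from_euler("xyz",o["ee_rot"]).as_matrix()
        T=W@np.array(c["tool_from_camera"])
    return K,T
def ray(K,T,p):
    d=T[:3,:3]@np.linalg.inv(K)@np.array([p[0],p[1],1.]); return T[:3,3],d/np.linalg.norm(d)
def onz(K,T,p,z):
    o,d=ray(K,T,p); return o+d*(z-o[2])/d[2]
def proj(K,T,X):
    x=np.linalg.inv(T)@np.append(X,1); u=K@x[:3]; return u[:2]/u[2]
def tri(*rays):
    A=sum(np.eye(3)-np.outer(d,d) for o,d in rays); b=sum((np.eye(3)-np.outer(d,d))@o for o,d in rays); return np.linalg.solve(A,b)
E
python3 - <<'E'
from h import *
print(monitor.get_obs())
for n in ("scene","top","wrist"):
    K,T=P(n); im=imaging.get_image(n); cv2.imwrite(f"pics/{n}0.png",im); np.savez(f"pics/{n}0.npz",K=K,T=T); print(n,K.round(1).tolist(),T.round(3).tolist())
E
```

```text
{'time': 0.0, 'joints': array([-1.40812113e+00,  3.59496495e-01,  1.51145530e+00,  2.45900925e-05,
        1.27250948e+00, -1.15048358e-01]), 'qvel': array([-0.00095076,  0.00013427, -0.00018973, -0.00054328, -0.00068558,
       -0.00056594]), 'tau': array([-4.42560471e-03, -5.27631283e+01, -2.78616679e+01, -6.27249847e-04,
        1.32231586e-02,  1.90298260e-05]), 'tool_pos': array([ 164.42012845, -576.32488773,  238.44994775]), 'ee_rot': array([-3.13973908e+00, -2.37843132e-04,  2.77716086e-01]), 'wrist_force': array([-0.28451002, -0.08255604,  0.22007733]), 'torque': array([ 0.02241722, -0.02211179,  0.02859882]), 'finger_force': 0.0, 'opening': 85.19594402909244}
scene [[494.7, 0.0, 282.3], [0.0, 494.7, 208.4], [0.0, 0.0, 1.0]] [[-0.84, -0.433, 0.326, 74.724], [-0.542, 0.653, -0.529, 667.478], [0.016, -0.621, -0.784, 1059.503], [0.0, 0.0, 0.0, 1.0]]
top [[473.9, 0.0, 282.7], [0.0, 473.9, 208.5], [0.0, 0.0, 1.0]] [[0.009, -0.987, 0.162, 278.944], [-1.0, -0.011, -0.012, 8.935], [0.013, -0.162, -0.987, 1538.646], [0.0, 0.0, 0.0, 1.0]]
wrist [[363.9, 0.0, 282.8], [0.0, 363.9, 204.8], [0.0, 0.0, 1.0]] [[0.274, -0.914, -0.3, 240.58], [-0.962, -0.261, -0.083, -555.253], [-0.003, 0.311, -0.95, 372.886], [0.0, 0.0, 0.0, 1.0]]
```

View pics/scene0.png

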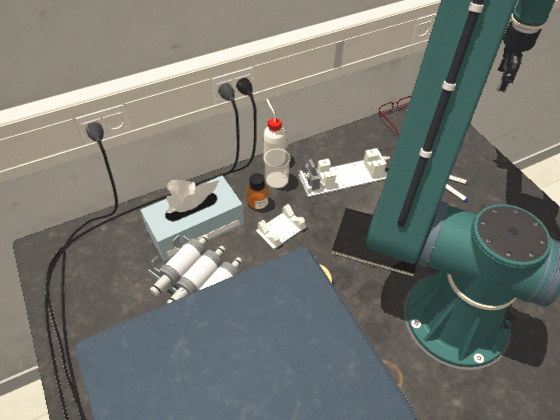

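View pics/top0.png

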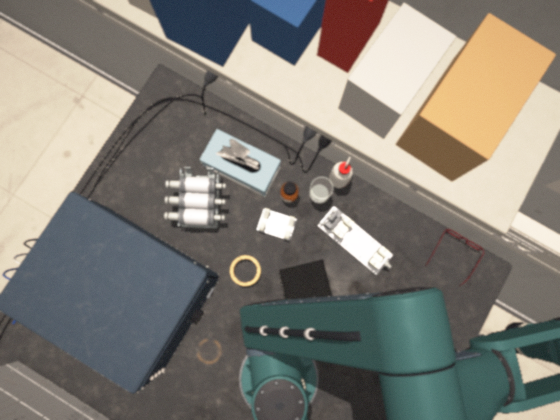

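The scene shows the rack with three cartridges (~(195,270)), rest (282,228), cradle (343,175, connector end near (312,175)), amber bottle (258,190), beaker (277,168) and wash bottle (274,140). In the top view, the rack is at (195,200), rest at (276,224) and cradle at (355,240) with the connector at upper left. Enlarging both.

```bash
python3 - <<'E'
import cv2
a=cv2.imread("pics/top0.png")[145:285,150:400]; cv2.imwrite("pics/topc.png",cv2.resize(a,None,fx=3.2,fy=3.2,interpolation=2))
a=cv2.imread("pics/scene0.png")[90:315,140:400]; cv2.imwrite("pics/scenec.png",cv2.resize(a,None,fx=2.6,fy=2.6,interpolation=2))
E
```

```text
(no output)
```

View pics/topc.png

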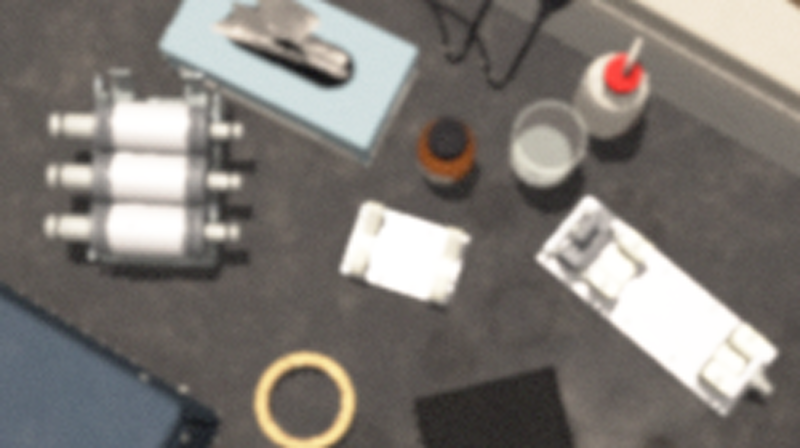

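View pics/scenec.png

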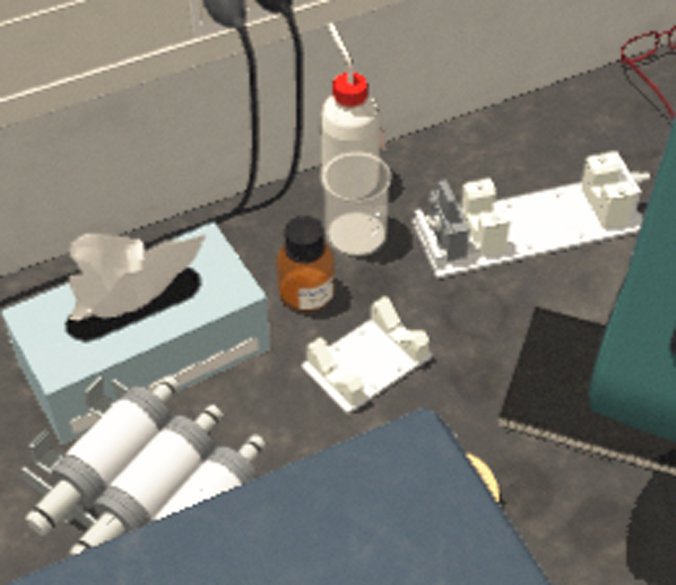

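The crops show, in top-crop pixels, the end cartridge's thin stem at (225,233) and thick stem at (67,226). The rest plate is around (405,255). The cradle plate corners are (588,197), (777,355), (727,413) and (537,258), with the connector at upper left. The blue box corner is at (212,425) top and (430,412) scene.

```bash
python3 - <<'E'
from h import *
t=np.load("pics/top0.npz"); s=np.load("pics/scene0.npz")
ft=lambda c:(150+c[0]/3.2,145+c[1]/3.2); fs=lambda c:(140+c[0]/2.6,90+c[1]/2.6)
tz=lambda c,z:onz(t['K'],t['T'],ft(c),z).round(0)
tr=lambda a,b:tri(ray(t['K'],t['T'],ft(a)),ray(s['K'],s['T'],fs(b))).round(0)
print("box corner",tr((212,425),(430,412)))
print("box corners top px full", [tri(ray(t['K'],t['T'],a)).round(0) if 0 else onz(t['K'],t['T'],a,z).round(0).tolist() for a in((76,192),(215,275),(135,388),(2,290)) for z in (150,)])
print("c1 thin end",tr((240,233),(258,441)),"c2 thin",tr((240,182),(213,411)),"c3 thin",tr((240,131),(172,383)))
print("thin-thick c1 z60",tz((240,233),60),tz((48,226),60))
print("cradle",[tz(c,8) for c in((588,197),(777,355),(727,413),(537,258))])
print("rest",[tz(c,8) for c in((362,205),(467,232),(445,303),(343,273))])
print("tab",tz((585,220),91), "wash",tr((622,72),(350,88)),"amber cap",tr((446,137),(305,236)),"beaker",tz((548,130),92))
print("tissue near edge",tr((365,155),(268,297)),tr((415,50),(215,228)))
E
```

```text
box corner [310. 175. 246.]
box corners top px full [[549.0, 607.0, 150.0], [309.0, 187.0, 150.0], [-4.0, 399.0, 150.0], [261.0, 795.0, 150.0]]
c1 thin end [493. 175.  50.] c2 thin [543. 176.  59.] c3 thin [592. 176.  67.]
thin-thick c1 z60 [490. 173.  60.] [495. 361.  60.]
cradle [array([ 539., -177.,    8.]), array([ 379., -366.,    8.]), array([ 320., -314.,    8.]), array([ 475., -124.,    8.])]
rest [array([528.,  55.,   8.]), array([501., -53.,   8.]), array([428., -31.,   8.]), array([457.,  73.,   8.])]
tab [ 502. -163.   91.] wash [ 638. -195.  135.] amber cap [583. -28.  89.] beaker [ 590. -128.   92.]
tissue near edge [568.  52.  83.] [674.   3.  74.]
```

```bash
python3 -m handwheel '[[0.22,0.33,0.06,0,0,34],[0.22,0.33,0.06,0,0,34],[0.22,0.33,0.06,0,0,34],[0.22,0.33,0.06,0,0,34],[0.22,0.33,0.06,0,0,34],[0.22,0.33,0.06,0,0,34],[0.22,0.33,0.06,0,0,34],[0.22,0.33,0.06,0,0,34],[0.22,0.33,0.06,0,0,34],[0.22,0.33,0.06,0,0,34]]' && python3 - <<'E'
from h import *
K,T=P("wrist"); cv2.imwrite("pics/wA.png",imaging.get_image("wrist")); np.savez("pics/wA.npz",K=K,T=T)
E
python3 -m handwheel '[[0.05,0.20,0,0,0,25],[0.05,0.2,0,0,0,25],[0.05,0.2,0,0,0,25],[0.05,0.2,0,0,0,25],[0.05,0.2,0,0,0,25],[0.05,0.2,0,0,0,25]]' && python3 - <<'E'
from h import *
K,T=P("wrist"); cv2.imwrite("pics/wB.png",imaging.get_image("wrist")); np.savez("pics/wB.npz",K=K,T=T)
E
python3 -m handwheel '[[0.02,0.15,0,0,0,14],[0.02,0.15,0,0,0,14],[0.02,0.15,0,0,0,14],[0.02,0.15,0,0,0,14],[0.02,0.15,0,0,0,14]]' && python3 - <<'E'
from h import *
K,T=P("wrist"); cv2.imwrite("pics/wC.png",imaging.get_image("wrist")); np.savez("pics/wC.npz",K=K,T=T)
A,B,C=[cv2.imread(f"pics/w{c}.png") for c in "ABC"]
m=np.zeros((840,1120,3),np.uint8); m[:420,:560]=A; m[:420,560:]=B; m[420:,:560]=C
cv2.imwrite("pics/m1.png",cv2.resize(m,(800,600),interpolation=cv2.INTER_AREA))
E
```

```text
time: 1.4
tool_pos: [383.9, -247.9, 298.9]
ee_rot: [-3.141, 0.0, 0.87]
wrist_force: [-0.1, -0.2, -0.1]
opening: 85.2
finger_force: 0.0
time: 2.2
tool_pos: [434.4, -48.1, 299.2]
ee_rot: [-3.141, 0.001, 1.307]
wrist_force: [0.3, 0.4, -0.5]
opening: 85.3
finger_force: 0.0
time: 2.88
tool_pos: [454.5, 101.6, 299.1]
ee_rot: [-3.141, 0.001, 1.551]
wrist_force: [-0.2, -0.6, 1.4]
opening: 85.3
finger_force: 0.0
```

View pics/m1.png

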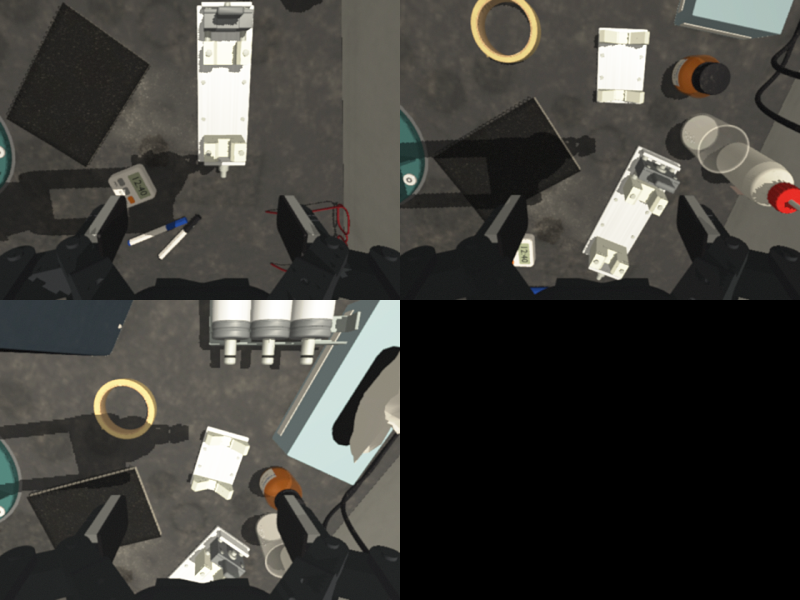

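The mosaic shows the cradle in A (mosaic px 225,85) and B (630,215), the rest in B (622,65) and C (220,462), and the rack's thin stems in C (230–310,350), with cartridge_1 leftmost. I'll take one more view nearer the rack, then a composite of crops.

```bash
python3 -m handwheel '[[0.03,0.06,0,0,0,0],[0.03,0.07,0,0,0,0],[0.03,0.07,0,0,0,0]]' && python3 - <<'E'
from h import *
K,T=P("wrist"); cv2.imwrite("pics/wD.png",imaging.get_image("wrist")); np.savez("pics/wD.npz",K=K,T=T)
g={c:cv2.imread(f"pics/w{c}.png") for c in "ABCD"}
cr=[("A",265,0),("B",240,5),("B",250,190),("C",250,165),("C",270,0),("D",250,60)]
m=np.zeros((600,800,3),np.uint8)
for i,(c,u,v) in enumerate(cr):
    w,h=(133,150)
    a=g[c][v:v+h,u:u+w]; a=cv2.resize(a,(266,300),interpolation=cv2.INTER_CUBIC)
    x=(i%3)*267;y=(i//3)*300; m[y:y+a.shape[0],x:x+266]=a
cv2.imwrite("pics/m2.png",m)
E
```

```text
time: 3.3
tool_pos: [484.4, 172.4, 299.0]
ee_rot: [-3.141, 0.001, 1.552]
wrist_force: [-0.0, 0.3, -0.3]
opening: 85.3
finger_force: 0.0
```

View pics/m2.png

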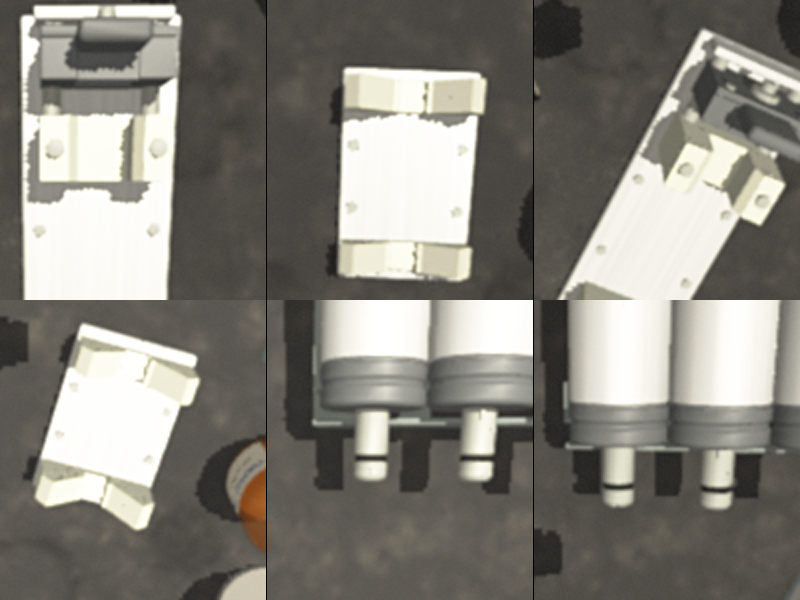

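Crops show the stems' black rings (C: 322,79 and 375,79; D: 292,153.5 and 341,154.5), the rest's four plate screws and V grooves, and the cradle's block and plate screws. Triangulating.

```bash
python3 - <<'E'
from h import *
V={c:np.load(f"pics/w{c}.npz") for c in "ABCD"}
V={c:(v['K'],v['T']) for c,v in V.items()}
org={0:("A",265,0,0,0),1:("B",240,5,267,0),2:("B",250,190,534,0),3:("C",250,165,0,300),4:("C",270,0,267,300),5:("D",250,60,534,300)}
def r(i,p):
    c,u,v,x,y=org[i]; return ray(*V[c],((p[0]-x)/2+u,(p[1]-y)/2+v))
def z(i,p,h):
    o,d=r(i,p); return (o+d*(h-o[2])/d[2]).round(1)
def t2(a,p,b,q): return tri(r(a,p),r(b,q)).round(1)
print("ring1",t2(4,(371,458),5,(618,487)),"ring2",t2(4,(477,458),5,(716,489)))
print("tip1",t2(4,(371,480),5,(619,506)))
print("tip1 at z60",z(4,(371,480),60),z(5,(619,506),60))
R1=[((353,145),(84,387)),((463,150),(172,404)),((351,207),(60,435)),((456,212),(149,459))]
print("rest screws",[t2(1,a,3,b) for a,b in R1])
print("rest screws z8",[(z(1,a,9),z(3,b,9)) for a,b in R1])
print("saddle top",[t2(1,a,3,b) for a,b in (((344,93),(75,365)),((486,93),(200,388)),((341,260),(36,490)),((470,262),(152,513)))])
print("saddle V",z(1,(427,95),24),z(1,(415,260),24),z(3,(146,370),24),z(3,(104,490),24))
for a,b in [((55,148),(686,170)),((157,148),(763,201)),((39,230),(638,180)),((152,230),(726,215))]:
    print("cradle",t2(0,a,2,b))
print("plate screws z9",[z(0,a,9) for a in((39,230),(152,230))],[z(2,a,9) for a in((638,180),(726,215),(601,249),(686,283))])
t=np.load("pics/top0.npz");ft=lambda c:(150+c[0]/3.2,145+c[1]/3.2)
for a in((48,226),(50,174),(52,123)): print("thick ends",onz(t['K'],t['T'],ft(a),60).round(1))
E
python3 - <<'E'
import cv2,numpy as np
A=cv2.imread("pics/wA.png");B=cv2.imread("pics/wB.png")
m=np.hstack([A[150:270,255:355],B[300:420,225:345]]);print(m.shape)
cv2.imwrite("pics/m3.png",cv2.resize(m,None,fx=3.5,fy=3.5,interpolation=2))
E
```

```text
ring1 [492.8 186.2  65.6] ring2 [541.9 185.2  71. ]
tip1 [493.1 176.1  64.1]
tip1 at z60 [493.4 176.1  60. ] [493.4 175.2  60. ]
rest screws [array([460. ,  37. ,   9.2]), array([518.9,  18. ,  -9.5]), array([447.4,   5.2,   8.4]), array([504.1, -13.2,   6.7])]
rest screws z8 [(array([456.6,  36.8,   9. ]), array([463.4,  37. ,   9. ])), (array([514.5,  18.4,   9. ]), array([517.9,  24.8,   9. ])), (array([446.9,   5.2,   9. ]), array([447.9,   5.5,   9. ])), (array([503.5, -13. ,   9. ]), array([504.2, -12.2,   9. ]))]
saddle top [array([458.3,  61. ,  40.9]), array([529.6,  42.8,  31.8]), array([434. , -18.5,  36.8]), array([503.4, -38.8,  30.6])]
saddle V [500.2  50.2  24. ] [474.1 -30.8  24. ] [499.8  52.   24. ] [474.7 -25.8  24. ]
cradle [ 448.2 -184.8   59.4]
cradle [ 486.5 -216.8   58.9]
cradle [ 415.1 -212.3    9.4]
cradle [ 464.8 -253.9    8.4]
plate screws z9 [array([ 415.3, -212.4,    9. ]), array([ 464.2, -253.7,    9. ])] [array([ 415. , -212.6,    9. ]), array([ 465.3, -253.6,    9. ]), array([ 377.6, -257.4,    9. ]), array([ 427.3, -299.3,    9. ])]
thick ends [494.7 361.3  60. ]
thick ends [546.6 361.9  60. ]
thick ends [598.1 362.4  60. ]
(120, 220, 3)
```

View pics/m3.png

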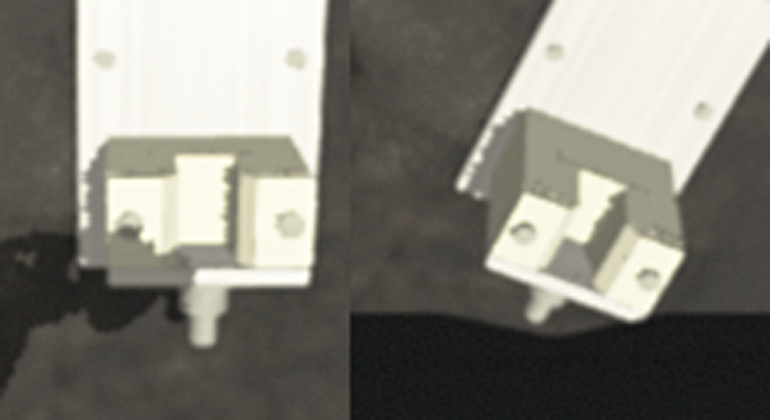

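m3 shows the thin-end block's top screws (A panel at (129,223) and (290,223); B panel at (524,232) and (649,279)) and the slot between them.

```bash
python3 - <<'E'
from h import *
V={c:np.load(f"pics/w{c}.npz") for c in "AB"}
a=lambda p:ray(V['A']['K'],V['A']['T'],(p[0]/3.5+255,p[1]/3.5+150))
b=lambda p:ray(V['B']['K'],V['B']['T'],((p[0]-350)/3.5+225,p[1]/3.5+300))
L=tri(a((129,223)),b((524,232)));Rr=tri(a((290,223)),b((649,279)));print(L,Rr)
m=(L+Rr)/2; k=(np.array([448.2,-184.8,59])+np.array([486.5,-216.8,59]))/2
d=k-m; print("thin mid",m,"thick mid",k,"dist",np.hypot(*d[:2]),"yaw",np.degrees(np.arctan2(-d[0],d[1])),"centre",(m+k)/2)
S=np.array([[415.1,-212.5],[464.8,-253.7],[377.6,-257.4],[427.3,-299.3]]);print("plate screws centre",S.mean(0))
for i in((0,2),(1,3)):
    e=S[i[0]]-S[i[1]]; print(np.degrees(np.arctan2(-e[0],e[1])))
A=np.array([500,51]);B=np.array([474.4,-28.3]); e=A-B; print("rest",(A+B)/2,np.hypot(*e),np.degrees(np.arctan2(-e[0],e[1])))
S=np.array([[460,37],[516.2,21],[447.4,5.2],[503.8,-13]]);print(S.mean(0))
E
```

```text
[ 356.02372514 -294.79166087   58.88443053] [ 394.51088581 -327.12313287   58.98808215]
thin mid [ 375.26730547 -310.95739687   58.93625634] thick mid [ 467.35 -200.8    59.  ] dist 143.57532767521752 yaw -39.89290171998777 centre [ 421.30865274 -255.87869844   58.96812817]
plate screws centre [ 421.2   -255.725]
-39.868271635755434
-39.4327996473548
rest [487.2   11.35] 83.32976659033673 -17.89136191181524
[481.85  12.55]
```

```bash
python3 -m handwheel '[[0.009,0.017,0,0,0,0.4],[0.009,0.017,-0.06,0,0,0.4],[0.009,0.017,-0.12,0,0,0.4],[0.009,0.017,-0.16,0,0,0.4],[0.009,0.017,-0.19,0,0,0.4],[0.009,0.017,-0.19,0,0,0.4],[0.009,0.017,-0.19,0,0,0.4]]' 0.4 && python3 - <<'E'
from h import *
K,T=P("wrist"); im=imaging.get_image("wrist"); cv2.imwrite("pics/wE.png",im)
o=monitor.get_obs(); print(o["tool_pos"],o["opening"])
t=o["tool_pos"]
print("expected px tip", proj(K,T,[493.2,175.7,60]),"body",proj(K,T,[493.2,207,60]),"tcp",proj(K,T,t))
E
```

```text
time: 4.22
tool_pos: [494.5, 190.2, 110.3]
ee_rot: [3.14, -0.0, 1.559]
wrist_force: [0.1, -0.2, -0.3]
opening: 33.8
finger_force: 0.0
[494.9132009  190.29599587 110.74560981] 33.98894970288646
expected px tip [282.04602512 261.51015164] body [281.26108502 208.78114616] tcp [285.52696391 285.60429016]
```

View pics/wE.png

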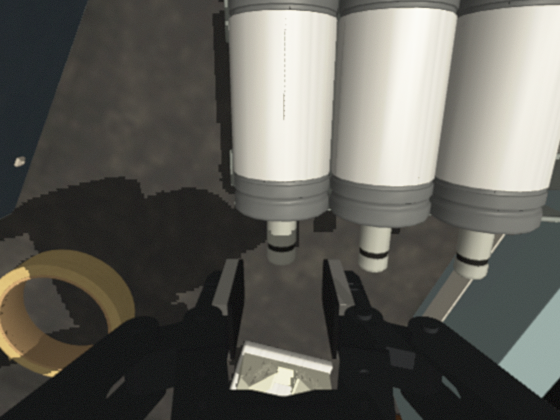

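The stem tip is at (282,262), as predicted, and the jaws straddle it around column 284. Descending 61 mm and closing.

```bash
python3 -m handwheel '[[-0.001,0,-0.03,0,0,0],[-0.001,0,-0.05,0,0,0],[-0.001,0,-0.061,0,0,0],[-0.001,0,-0.061,0,0,0]]' && python3 -m handwheel '[[0,0,0,0,0,0],[0,0,0,0,0,0],[0,0,0,0,0,0],[0,0,0,0,0,0]]' 0 110
```

```text
time: 4.78
tool_pos: [492.8, 190.1, 48.6]
ee_rot: [3.141, -0.0, 1.559]
wrist_force: [-1.1, -0.4, 0.1]
opening: 34.0
finger_force: 0.0
time: 5.28
tool_pos: [493.7, 190.1, 49.3]
ee_rot: [3.139, -0.0, 1.559]
wrist_force: [0.2, -1.5, 6.3]
opening: 12.7
finger_force: 107.4
```

Opening reads 12.7 mm on a 16 mm stem, so I suspect a grip off the diameter. Re-gripping lower to compare.

```bash
python3 -m handwheel '[[0,0,0,0,0,0],[0,0,0,0,0,0],[0,0,-0.006,0,0,0],[0,0,-0.006,0,0,0]]' 0.4 && python3 -m handwheel '[[0,0,0,0,0,0],[0,0,0,0,0,0],[0,0,0,0,0,0],[0,0,0,0,0,0]]' 0 110
```

```text
time: 5.78
tool_pos: [491.8, 189.9, 41.5]
ee_rot: [-3.14, 0.0, 1.559]
wrist_force: [-0.7, -0.5, 0.3]
opening: 34.3
finger_force: 0.0
time: 6.28
tool_pos: [493.6, 190.1, 42.5]
ee_rot: [3.14, -0.0, 1.559]
wrist_force: [4.3, -1.1, -1.4]
opening: 13.1
finger_force: 107.1
```

Same reading at both depths, so it's pad compliance and the grip is good. Lifting straight up.

```bash
python3 -m handwheel '[[0,0,0.006,0,0,0],[0,0,0.015,0,0,0],[0,0,0.03,0,0,0],[0,0,0.05,0,0,0],[0,0,0.08,0,0,0],[0,0,0.12,0,0,0],[0,0,0.15,0,0,0],[0,0,0.16,0,0,0],[0,0,0.16,0,0,0],[0,0,0.16,0,0,0]]' && python3 - <<'E'
from h import *
K,T=P("wrist"); im=imaging.get_image("wrist"); cv2.imwrite("pics/wF.png",im)
o=monitor.get_obs(); print(o["tool_pos"],o["opening"],o["wrist_force"],o["torque"])
t=o["tool_pos"]
for dy in (17,127,172): print(proj(K,T,t+[0,dy,18]))
E
```

```text
time: 7.52
tool_pos: [491.4, 189.8, 201.0]
ee_rot: [-3.139, 0.001, 1.559]
wrist_force: [-0.8, 0.6, -1.5]
opening: 13.5
finger_force: 107.6
[491.4131197  189.76759691 200.876822  ] 13.3490485865759 [-0.16110046 -0.22721718 -2.15203282] [-0.12518794  0.03265475 -0.02483814]
[284.27483511 269.40217437]
[ 279.62539076 -104.43949671]
[ 276.60427999 -347.35392087]
```

View pics/wF.png

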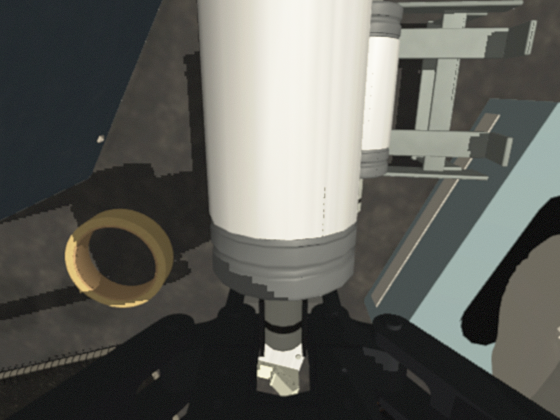

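Cartridge_1 is held by the stem (column 283, body end about row 290), and the others have moved down the rack. I'll compute the droop from the silhouette edges (the silhouette planes' intersection gives the axis).

```bash
cat > axis.py <<'E'
from h import *
def axis(im,K,T,rows,cen=282,lim=(90,200)):
    g=cv2.cvtColor(im,cv2.COLOR_BGR2GRAY).astype(float); g=cv2.GaussianBlur(g,(1,5),0)
    L=[];Rr=[]
    for v in rows:
        d=np.gradient(g[v])
        a=cen-lim[1]; L.append((a+np.argmax(d[a:cen-50]),v)); Rr.append((cen+50+np.argmin(d[cen+50:cen+lim[0]]),v))
    def plane(pts):
        l=cv2.fitLine(np.array(pts,np.float32),cv2.DIST_HUBER,0,1e-2,1e-2).ravel()
        p=[l[2:]+s*l[:2] for s in (-100,100)]; print("edge",l.round(3))
        n=np.cross(ray(K,T,p[0])[1],ray(K,T,p[1])[1]); return n/np.linalg.norm(n)
    a,b=plane(L),plane(Rr); d=np.cross(a,b); d/=np.linalg.norm(d); d*=np.sign(d[1]) or 1
    if a@b>0: b=-b
    c=a+b; c/=np.linalg.norm(c); half=np.arcsin(np.clip(abs(c@a),0,1)); 
    # distance camera->axis and axis point
    mid=np.cross(d,c); mid=mid if mid[2]<0 else -mid
    h=np.pi/2-np.arccos(np.clip(abs(c@a),0,1))
    s=np.sqrt(max(0,1-(c@a)**2)); ang=np.arcsin(abs(mid@a)); D=25/np.sin(ang) if ang>0 else 0
    return d,T[:3,3]+mid*D
E
python3 - <<'E'
from axis import *
im=cv2.imread("pics/wF.png"); K,T=P("wrist")
d,p=axis(im,K,T,range(5,215,5)); print("dir",d,"elev deg",np.degrees(np.arcsin(d[2])),"yaw",np.degrees(np.arctan2(-d[0],d[1])),"pt",p)
t=monitor.get_obs()["tool_pos"]; q=p+d*(t[1]-p[1])/d[1]; print("axis at tcp y",q, q-t)
E
```

```text
edge [5.500e-02 9.980e-01 2.024e+02 9.650e+01]
edge [ 4.50000e-02 -9.99000e-01  3.61989e+02  1.11052e+02]
dir [ 0.00681883  0.99701203 -0.07694485] elev deg -4.412977059934732 yaw -0.39185509324126727 pt [517.66671124 268.972203   335.05275423]
axis at tcp y [517.12500969 189.76759691 341.16540525] [ 25.71188999   0.         140.28858324]
```

```bash
python3 - <<'E'
from h import *
V={c:np.load(f"pics/w{c}.npz") for c in "BC"}
org={1:("B",240,5,267,0),3:("C",250,165,0,300)}
def z(i,p,h):
    c,u,v,x,y=org[i]; return onz(V[c]['K'],V[c]['T'],((p[0]-x)/2+u,(p[1]-y)/2+v),h)[:2]
for i,pl,vl in((1,[(344,93),(486,93),(341,260),(470,262)],[(427,95),(415,260)]),(3,[(75,365),(200,388),(36,490),(152,513)],[(146,370),(104,490)])):
    a=np.array([z(i,p,41) for p in pl]); print(a.round(1).tolist(),a.mean(0)); e=a[:2].mean(0)-a[2:].mean(0); print(np.hypot(*e),np.degrees(np.arctan2(-e[0],e[1])))
    a=np.array([z(i,p,12.6) for p in vl]); e=a[0]-a[1]; print("V",a.round(1).tolist(),a.mean(0),np.hypot(*e),np.degrees(np.arctan2(-e[0],e[1])))
for c in "BC":   # whole bright contour -> plate outline at z=8
    im=cv2.imread(f"pics/w{c}.png"); g=im.min(2); m=cv2.morphologyEx((g>120).astype(np.uint8),cv2.MORPH_CLOSE,np.ones((5,5)))
    cs,_=cv2.findContours(m,0,2); p=proj(V[c]['K'],V[c]['T'],[482,12,15])
    for k in cs:
        if cv2.pointPolygonTest(k,(float(p[0]),float(p[1])),False)>0:
            w=np.array([onz(V[c]['K'],V[c]['T'],q[0],8)[:2] for q in k],np.float32); print(c,cv2.minAreaRect(w))
E
```

```text
[[458.6, 61.0], [526.9, 42.5], [435.2, -18.1], [501.4, -37.1]] [480.49708328  12.08719255]
83.0104998269378 -17.137020856069682
V [[501.4, 50.8], [474.6, -32.5]] [488.03520244   9.14288901] 87.50287625425807 -17.85108687789778
[[457.9, 61.1], [528.9, 45.9], [433.4, -16.4], [502.8, -33.2]] [480.74283737  14.34210648]
82.32207300871362 -17.89945741729581
V [[501.0, 48.4], [475.3, -31.6]] [488.15522287   8.37831624] 84.01863131639789 -17.865661939291748
B ((481.9286804199219, 11.973922729492188), (112.31171417236328, 77.1446304321289), 72.6426773071289)
C ((481.62493896484375, 6.8426666259765625), (125.39422607421875, 81.29425048828125), 72.66333770751953)
```

Droop about 4.4°, which I'll counter by pitching. Rest ≈ (483, 11.5), yaw −17.5°. Carrying it above the rest.

```bash
python3 -m handwheel '[[-0.002,-0.015,0,0.3,0,-1],[-0.006,-0.045,0,0.8,-0.1,-3],[-0.010,-0.085,0,1.5,-0.2,-6],[-0.015,-0.125,0,2.2,-0.3,-8.5],[-0.02,-0.165,0,3,-0.5,-11.5],[-0.025,-0.205,0,3.7,-0.6,-14],[-0.028,-0.235,0,4.2,-0.6,-16],[-0.030,-0.248,0,4.4,-0.7,-17.1],[-0.03,-0.248,-0.02,4.4,-0.7,-17.1],[-0.03,-0.248,-0.05,4.4,-0.7,-17.1],[-0.03,-0.248,-0.08,4.4,-0.7,-17.1],[-0.03,-0.248,-0.1,4.4,-0.7,-17.1],[-0.03,-0.248,-0.1,4.4,-0.7,-17.1],[-0.03,-0.248,-0.1,4.4,-0.7,-17.1]]' && python3 - <<'E'
from axis import *
K,T=P("wrist"); im=imaging.get_image("wrist"); cv2.imwrite("pics/wG.png",im)
d,p=axis(im,K,T,range(5,190,5)); print("dir",d,"elev",np.degrees(np.arcsin(d[2])),"yaw",np.degrees(np.arctan2(-d[0],d[1])))
o=monitor.get_obs(); print(o["tool_pos"],o["opening"],o["wrist_force"])
K2,T2=P("top"); cv2.imwrite("pics/topG.png",imaging.get_image("top"))
E
```

```text
time: 9.32
tool_pos: [462.8, -58.0, 102.7]
ee_rot: [3.141, -0.078, 1.26]
wrist_force: [0.5, -0.1, -2.1]
opening: 13.6
finger_force: 107.5
edge [5.40000e-02 9.99000e-01 2.02324e+02 9.50000e+01]
edge [ 6.90000e-02 -9.98000e-01  3.65162e+02  9.50000e+01]
dir [0.31241686 0.94838641 0.05439589] elev 3.1181940356368782 yaw -18.232884605285452
[463.15747538 -58.07742486 103.02559092] 13.63396187809668 [-0.75289458  0.13244101 -1.81390276]
```

```bash
python3 - <<'E'
from h import *
for f in "FG":
    g=cv2.cvtColor(cv2.imread(f"pics/w{f}.png"),6).astype(float)
    for v in range(5,226,20):
        d=np.gradient(cv2.GaussianBlur(g,(3,3),0)[v]); 
        pk=lambda s,a,b:[(i,int(s*d[i])) for i in range(a,b) if s*d[i]>8 and s*d[i]>=s*d[i-1] and s*d[i]>s*d[i+1]]
        print(f,v,pk(1,185,235),pk(-1,335,385),pk(1,335,385))
a=np.hstack([cv2.imread(f"pics/w{f}.png")[0:300,180:390] for f in "G"]); cv2.imwrite("pics/m4.png",cv2.resize(a,None,fx=2,fy=2))
E
```

```text
F 5 [(198, 14)] [(371, 15)] []
F 25 [(199, 15)] [(370, 15)] []
F 45 [(200, 16)] [] [(368, 16)]
F 65 [(201, 23)] [] [(367, 17)]
F 85 [(202, 25)] [] [(365, 18)]
F 105 [(203, 26)] [] [(364, 17)]
F 125 [(204, 25)] [] [(362, 16)]
F 145 [(205, 26)] [] [(361, 15)]
F 165 [(206, 26)] [(360, 21)] []
F 185 [(208, 26)] [(362, 37)] []
F 205 [(209, 28)] [(360, 34)] []
F 225 [(210, 9), (216, 16)] [(351, 23)] []
G 5 [(198, 14)] [(371, 38)] []
G 25 [(199, 13)] [(370, 44)] []
G 45 [(200, 13)] [(369, 38)] []
G 65 [(201, 25)] [(367, 40)] []
G 85 [(202, 27)] [(366, 43)] []
G 105 [(203, 28)] [(364, 38)] []
G 125 [(204, 26)] [(363, 44), (382, 10)] []
G 145 [(205, 25)] [(362, 38), (380, 10)] []
G 165 [(206, 27)] [(360, 41), (381, 8)] []
G 185 [(208, 28)] [(359, 40)] []
G 205 [(209, 29)] [(357, 40)] []
G 225 [(210, 10), (216, 16)] [(351, 22), (356, 10)] []
```

View pics/m4.png

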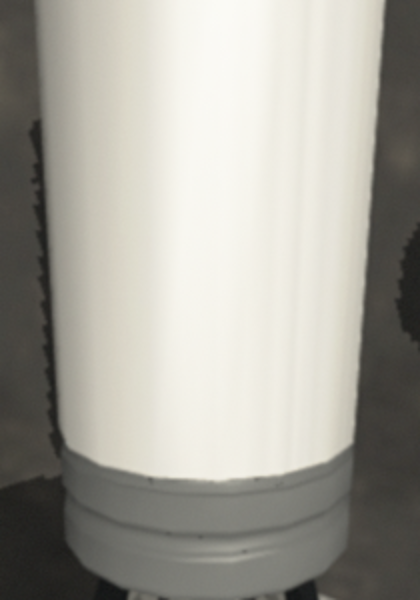

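The picture shows the body with clean straight edges, so the second estimate is right: +3.1° nose-up now, and the true sag is only 1.3°. I'll fix the axis routine to get position too, then correct the tilt and lower.

```bash
cat > axis.py <<'E'
from h import *
def axis(im,K,T,rows,l=(185,235),r=(335,385)):
    g=cv2.GaussianBlur(cv2.cvtColor(im,cv2.COLOR_BGR2GRAY).astype(float),(3,3),0); pl=[]
    for (a,b),s in ((l,1),(r,-1)):
        pts=np.array([(a+np.argmax(s*np.gradient(g[v])[a:b]),v) for v in rows],np.float32)
        f=cv2.fitLine(pts,cv2.DIST_HUBER,0,1e-2,1e-2).ravel(); f=f if f[1]>0 else np.r_[-f[:2],f[2:]]
        res=(pts-f[2:])@np.array([-f[1],f[0]]); print("edge",f.round(3),"rms",res.std().round(2))
        n=np.cross(ray(K,T,f[2:]-100*f[:2])[1],ray(K,T,f[2:]+100*f[:2])[1]); pl.append(n/np.linalg.norm(n))
    d=np.cross(*pl); d/=np.linalg.norm(d); d*=np.sign(d[1])
    q=[np.cross(d,n) for n in pl]; q=[v if v[2]<0 else -v for v in q]
    m=q[0]+q[1]; m/=np.linalg.norm(m); D=25/np.sin(np.arccos(np.clip(q[0]@q[1],-1,1))/2)
    return d,T[:3,3]+m*D
def show(d,p):
    print("elev",np.degrees(np.arcsin(d[2])).round(2),"yaw",np.degrees(np.arctan2(-d[0],d[1])).round(2),"pt",p.round(1))
E
python3 - <<'E'
from axis import *
K,T=P("wrist"); d,p=axis(cv2.imread("pics/wG.png"),K,T,range(5,210,5)); show(d,p)
t=monitor.get_obs()["tool_pos"]
for s in (0,72.7): 
    q=p+d*(((t-p)@d)+s); print(s,q.round(1),(q-t).round(1))
E
python3 -m handwheel '[[0,0,-0.02,-3,0.9,0],[0,0,-0.03,-3,0.9,0],[0,0,-0.04,-3,0.9,0],[0,0,-0.04,-3,0.9,0]]'
python3 - <<'E'
from axis import *
K,T=P("wrist"); im=imaging.get_image("wrist");cv2.imwrite("pics/wH.png",im); d,p=axis(im,K,T,range(5,210,5)); show(d,p)
o=monitor.get_obs();t=o["tool_pos"]; print(t,o["wrist_force"])
for s in (0,72.7): 
    q=p+d*(((t-p)@d)+s); print(s,q.round(1),(q-t).round(1))
E
```

```text
edge [5.50000e-02 9.98000e-01 2.03073e+02 1.05000e+02] rms 0.31
edge [-7.0000e-02  9.9800e-01  3.6439e+02  1.0500e+02] rms 0.29
elev 3.42 yaw -18.23 pt [486.1  13.9 123.9]
0 [462.1 -58.8 119.4] [-1.1 -0.6 16.2]
72.7 [484.8  10.1 123.7] [21.6 68.3 20.5]
time: 9.93
tool_pos: [462.1, -58.0, 61.8]
ee_rot: [-3.141, -0.023, 1.26]
wrist_force: [0.3, -0.6, -0.8]
opening: 13.2
finger_force: 107.6
edge [5.800e-02 9.980e-01 2.035e+02 1.150e+02] rms 3.48
edge [-7.00000e-02  9.98000e-01  3.64268e+02  1.05000e+02] rms 0.29
elev 0.63 yaw -18.18 pt [485.4  15.7  78.5]
[462.3639556  -58.12196427  62.16974377] [ 0.19456595  0.11364138 -1.59700309]
0 [461.3 -57.9  77.6] [-1.1  0.2 15.4]
72.7 [483.9  11.1  78.4] [21.6 69.2 16.3]
```

```bash
python3 -m handwheel '[[0,0,-0.015,0,0,0],[0,0,-0.024,0,0,0],[0,0,-0.027,0,0,0],[0,0,-0.027,0,0,0]]'; python3 -m handwheel '[[0,0,-0.002,0,0,0],[0,0,-0.002,0,0,0]]'; python3 -m handwheel '[[0,0,-0.002,0,0,0],[0,0,-0.002,0,0,0]]'
```

```text
time: 10.48
tool_pos: [462.5, -58.0, 35.3]
ee_rot: [3.141, -0.023, 1.26]
wrist_force: [0.5, 0.2, -2.2]
opening: 13.2
finger_force: 107.6
time: 10.72
tool_pos: [462.5, -58.0, 33.4]
ee_rot: [3.141, -0.023, 1.26]
wrist_force: [-0.3, 0.7, -1.8]
opening: 13.6
finger_force: 107.8
time: 10.98
tool_pos: [461.4, -57.6, 31.5]
ee_rot: [-3.14, -0.023, 1.26]
wrist_force: [-3.9, 1.3, 5.9]
opening: 13.2
finger_force: 108.7
```

```bash
python3 -m handwheel '[[-0.002,0.0005,-0.0005,0,0,0],[-0.002,0.0005,-0.0005,0,0,0]]'
```

```text
time: 11.22
tool_pos: [460.1, -57.3, 30.7]
ee_rot: [3.141, -0.023, 1.26]
wrist_force: [-1.4, 0.0, -0.2]
opening: 13.6
finger_force: 107.8
```

```bash
python3 -m handwheel '[[-0.001,0,-0.001,0,0,0],[-0.001,0,-0.001,0,0,0]]'
```

```text
time: 11.48
tool_pos: [459.4, -57.4, 29.8]
ee_rot: [3.141, -0.023, 1.26]
wrist_force: [-1.6, 1.6, 1.8]
opening: 13.2
finger_force: 107.8
```

Seated with light load. Releasing, then backing straight up.

```bash
python3 -m handwheel '[[0,0,0,0,0,0],[0,0,0,0,0,0],[0,0,0,0,0,0],[0,0,0,0,0,0]]' 0.45; python3 -m handwheel '[[0,0,0.03,0,0,0],[0,0,0.06,0,0,0],[0,0,0.12,0,0,0],[-0.03,-0.06,0.18,0,0,0],[-0.03,-0.06,0.21,0,0,0],[-0.03,-0.06,0.21,0,0,0],[-0.03,-0.06,0.21,0,0,0]]' 1; python3 - <<'E'
from h import *
K,T=P("wrist"); im=imaging.get_image("wrist"); cv2.imwrite("pics/wI.png",im); np.savez("pics/wI.npz",K=K,T=T)
c=np.array([481.5,11.5]); u=np.array([np.sin(np.radians(17.5)),np.cos(np.radians(17.5))]); n=np.array([u[1],-u[0]])
# sample image rows: brightness profile across expected body
for s in (-35,-15,15,35):
    pr=[]
    q=c+u*s
    a=proj(K,T,[*(q-60*n),48]);b=proj(K,T,[*(q+60*n),48])
    g=cv2.cvtColor(im,6); L=[int(g[int(round(y)),int(round(x))]) if 0<=int(round(y))<420 and 0<=int(round(x))<560 else -1 for x,y in (a+(b-a)*k/40 for k in range(41))]
    print(s,a.round(0),b.round(0),L)
for s in(-87,-55,0,55,100): print(s,proj(K,T,[*(c+u*s),48]).round(0))
E
```

```text
time: 11.98
tool_pos: [459.7, -57.5, 29.7]
ee_rot: [3.141, -0.023, 1.26]
wrist_force: [0.0, -0.4, 0.0]
opening: 38.2
finger_force: 0.0
time: 12.85
tool_pos: [429.2, -117.2, 239.4]
ee_rot: [3.141, -0.023, 1.26]
wrist_force: [-0.4, 1.3, -1.2]
opening: 85.3
finger_force: 0.0
-35 [225.  61.] [368.  60.] [71, 69, 71, 72, 75, 78, 79, 84, 82, 190, 190, 145, 71, 86, 101, 111, 113, 117, 123, 145, 157, 167, 155, 138, 128, 126, 120, 104, 196, 229, 236, 162, 69, 70, 71, 71, 68, 75, 68, 50, 35]
-15 [224.  35.] [369.  34.] [71, 70, 71, 69, 69, 70, 71, 68, 93, 194, 138, 133, 139, 173, 197, 212, 222, 229, 246, 252, 253, 253, 249, 245, 238, 231, 224, 207, 222, 254, 205, 67, 70, 68, 71, 71, 71, 68, 70, 57, 35]
15 [222.  -6.] [371.  -7.] [-1, -1, -1, -1, -1, -1, -1, -1, -1, -1, -1, -1, -1, -1, -1, -1, -1, -1, -1, -1, -1, -1, -1, -1, -1, -1, -1, -1, -1, -1, -1, -1, -1, -1, -1, -1, -1, -1, -1, -1, -1]
35 [220. -34.] [373. -35.] [-1, -1, -1, -1, -1, -1, -1, -1, -1, -1, -1, -1, -1, -1, -1, -1, -1, -1, -1, -1, -1, -1, -1, -1, -1, -1, -1, -1, -1, -1, -1, -1, -1, -1, -1, -1, -1, -1, -1, -1, -1]
-87 [296. 124.]
-55 [296.  86.]
0 [296.  15.]
55 [297. -65.]
100 [ 297. -137.]
```

```bash
python3 -m handwheel '[[0.02,0.05,-0.02,-0.6,0.2,0],[0.04,0.1,-0.04,-1.25,0.4,0],[0.053,0.129,-0.05,-1.25,0.4,0],[0.053,0.129,-0.05,-1.25,0.4,0],[0.053,0.129,-0.05,-1.25,0.4,0]]'; python3 - <<'E'
from h import *
K,T=P("wrist"); im=imaging.get_image("wrist"); cv2.imwrite("pics/wJ.png",im); np.savez("pics/wJ.npz",K=K,T=T)
print(monitor.get_obs()["tool_pos"],monitor.get_obs()["ee_rot"])
c=np.array([481.5,11.5]); u=np.array([np.sin(np.radians(17.5)),np.cos(np.radians(17.5))]); n=np.array([u[1],-u[0]])
g=cv2.cvtColor(im,6)
def prof(s,z,t): 
    x,y=proj(K,T,[*(c+u*s+n*t),z]).round().astype(int); return int(g[y,x]) if 0<=y<420 and 0<=x<560 else -1
for s in (-80,-72,-64,62,75,88,95): print(s,[prof(s,50,t) for t in range(-30,31,2)])
for s in (-30,0,30): print(s,[prof(s,48,t) for t in range(-44,45,2)])
print("along",[(s,prof(s,55,0)) for s in range(-100,116,3)])
E
```

```text
time: 13.52
tool_pos: [481.6, 11.7, 188.7]
ee_rot: [-3.14, 0.001, 1.262]
wrist_force: [-0.5, -0.1, -0.2]
opening: 85.3
finger_force: 0.0
[481.80460836  11.19593374 189.183074  ] [-3.14078695e+00  7.31598498e-04  1.26049776e+00]
-80 [91, 93, 94, 93, 92, 90, 91, 88, 91, 92, 95, 144, 165, 106, 86, 96, 134, 189, 213, 90, 87, 87, 89, 88, 92, 90, 90, 90, 93, 94, 94]
-72 [86, 85, 83, 79, 80, 81, 80, 76, 76, 78, 74, 164, 211, 232, 241, 242, 241, 230, 210, 90, 90, 91, 93, 92, 90, 92, 91, 95, 95, 94, 95]
-64 [93, 93, 90, 90, 90, 88, 84, 62, 82, 103, 106, 131, 150, 158, 161, 163, 162, 121, 120, 80, 83, 90, 94, 94, 92, 91, 92, 92, 96, 97, 96]
62 [92, 91, 92, 90, 88, 67, 47, 48, 61, 152, 193, 223, 234, 241, 247, 245, 242, 241, 235, 221, 141, 90, 90, 91, 91, 93, 97, 99, 101, 106, 105]
75 [94, 94, 96, 96, 97, 54, 50, 48, 51, 149, 188, 218, 227, 238, 243, 244, 242, 241, 236, 226, 159, 95, 94, 93, 89, 90, 90, 92, 95, 94, 92]
88 [98, 96, 94, 93, 94, 72, 51, 51, 50, 127, 156, 188, 205, 219, 229, 231, 231, 235, 220, 206, 138, 90, 93, 93, 95, 93, 92, 90, 90, 91, 89]
95 [102, 105, 100, 99, 96, 96, 96, 95,
[... 875 characters left out ...]
44), (-70, 242), (-67, 241), (-64, 244), (-61, 163), (-58, 163), (-55, 160), (-52, 85), (-49, 86), (-46, 87), (-43, 87), (-40, 255), (-37, 255), (-34, 183), (-31, 160), (-28, 156), (-25, 255), (-22, 254), (-19, 254), (-16, 254), (-13, 254), (-10, 254), (-7, 254), (-4, 254), (-1, 254), (2, 254), (5, 254), (8, 254), (11, 254), (14, 254), (17, 254), (20, 254), (23, 254), (26, 254), (29, 254), (32, 255), (35, 160), (38, 194), (41, 185), (44, 180), (47, 197), (50, 201), (53, 161), (56, 233), (59, 245), (62, 245), (65, 245), (68, 245), (71, 244), (74, 244), (77, 243), (80, 242), (83, 241), (86, 240), (89, 81), (92, 173), (95, 244), (98, 239), (101, 122), (104, 93), (107, 93), (110, 93), (113, 95)]
```

Cartridge lies in the rest, axis through about (480.6, 11.8), yaw −17.5°, centred along y. Re-gripping round the body.

```bash
python3 -m handwheel '[[-0.001,0,-0.05,0,0,0.2],[-0.001,0,-0.1,0,0,0.2],[-0.001,0,-0.13,0,0,0.2],[-0.001,0,-0.15,0,0,0.2],[-0.001,0,-0.153,0,0,0.2],[-0.001,0,-0.153,0,0,0.2]]' && python3 -m handwheel '[[0,0,0,0,0,0],[0,0,0,0,0,0],[0,0,0,0,0,0],[0,0,0,0,0,0],[0,0,0,0,0,0]]' 0 60
```

```text
time: 14.32
tool_pos: [481.8, 10.9, 37.3]
ee_rot: [3.14, 0.0, 1.263]
wrist_force: [0.9, -0.9, 0.2]
opening: 85.6
finger_force: 0.0
time: 14.95
tool_pos: [481.2, 11.7, 37.7]
ee_rot: [3.141, 0.0, 1.264]
wrist_force: [-2.0, -0.1, 9.0]
opening: 48.1
finger_force: 60.2
```

```bash
python3 -m handwheel '[[0,0,0.005,0,0,0],[0,0,0.02,0,0,0],[0,0,0.04,0,0,0],[0,0,0.07,0,0,0],[0,0,0.1,0,0,0],[0,0,0.13,0,0,0],[0,0,0.15,0,0,0],[0,0,0.15,0,0,0],[0,0,0.15,0,0,0]]'
```

```text
time: 16.08
tool_pos: [480.9, 11.6, 186.5]
ee_rot: [3.142, 0.0, 1.264]
wrist_force: [0.7, 0.1, -1.9]
opening: 48.2
finger_force: 62.2
```

Held (48.2 mm). Measuring its pose in the hand.

```bash
cat > held.py <<'E'
from h import *
def held(fn):
    o=monitor.get_obs(); t=o["tool_pos"]; K,T=P("wrist"); im=imaging.get_image("wrist"); cv2.imwrite(fn,im)
    M=R.from_euler("xyz",o["ee_rot"]).as_matrix(); g=cv2.GaussianBlur(cv2.cvtColor(im,6).astype(float),(3,3),0)
    u=M[:,0]; n=-M[:,1]   # u ~ axis toward thick, n ~ across
    a0=t+np.array([0,0,11.])
    def smp(s,w):
        x,y=proj(K,T,a0+u*s+n*w); return cv2.getRectSubPix(g.astype(np.float32),(1,1),(float(x),float(y)))[0,0] if 0<=y<419 and 0<=x<559 else np.nan
    ws=np.arange(-40,40.1,.25)
    for s in (-84,-72,-68,-40,-30,30,40,62,70,78,84,95):
        p=np.array([smp(s,w) for w in ws])
        if np.isnan(p).any(): print(s,"out"); continue
        d=np.gradient(p); k=(np.abs(ws)>(5 if abs(s)>56 else 18))
        l=ws[(ws<0)&k][np.argmax(d[(ws<0)&k])]; r=ws[(ws>0)&k][np.argmin(d[(ws>0)&k])]
        print(s,"edges",l,r,"mid",(l+r)/2,"w",r-l)
    p=[(s,smp(s,0)) for s in np.r_[np.arange(-95,-78,1.),np.arange(92,110,1.)]]
    print([(float(s),int(v)) for s,v in p if v==v]); return t,M
E
python3 - <<'E'
from held import *
print(held("pics/wK.png"))
E
```

```text
-84 out
-72 out
-68 out
-40 edges -26.25 29.5 mid 1.625 w 55.75
-30 edges -29.0 30.0 mid 0.5 w 59.0
30 edges -24.25 25.75 mid 0.75 w 50.0
40 edges -35.5 26.0 mid -4.75 w 61.5
62 edges -14.75 15.75 mid 0.5 w 30.5
70 edges -13.75 14.0 mid 0.125 w 27.75
78 edges -11.0 12.25 mid 0.625 w 23.25
84 edges -33.5 12.25 mid -10.625 w 45.75
95 edges -35.25 12.25 mid -11.5 w 47.5
[(92.0, 55), (93.0, 140), (94.0, 238), (95.0, 242), (96.0, 242), (97.0, 240), (98.0, 238), (99.0, 237), (100.0, 236), (101.0, 229), (102.0, 157), (103.0, 105)]
(array([480.94614228,  11.61376273, 186.4553719 ]), array([[ 3.02168050e-01,  9.53254672e-01,  1.75511588e-05],
       [ 9.53254650e-01, -3.02168040e-01, -2.18484848e-04],
       [-2.02968302e-04,  8.27498642e-05, -9.99999976e-01]]))
```

```bash
python3 -m handwheel '[[-0.004,-0.015,0,0,0,-1.5],[-0.011,-0.05,0,0,0,-4],[-0.02,-0.09,0,0,0,-7.5],[-0.03,-0.135,0,0,0,-11],[-0.04,-0.18,0,0,0,-15],[-0.05,-0.225,0,0,0,-19],[-0.056,-0.255,0,0,0,-21.3],[-0.059,-0.268,0,0,0,-22.3],[-0.059,-0.268,-0.02,0,0,-22.3],[-0.059,-0.268,-0.045,0,0,-22.3],[-0.059,-0.268,-0.06,0,0,-22.3],[-0.059,-0.268,-0.06,0,0,-22.3],[-0.059,-0.268,-0.06,0,0,-22.3]]'; python3 - <<'E'
from held import *
t,M=held("pics/wL.png"); print(t,"yaw",np.degrees(np.arctan2(M[1,0],M[0,0])))
im=cv2.imread("pics/wL.png"); K,T=P("wrist"); g=cv2.GaussianBlur(cv2.cvtColor(im,6),(3,3),0)
u=np.array([.641,.7676]);n=np.array([-.7676,.641]);c=np.array([421.3,-255.8])
for s in (75,80,84,88): 
    L=[]
    for w in np.arange(-26,26.1,1):
        x,y=proj(K,T,[*(c+u*s+n*w),58]).round().astype(int); L.append(int(g[y,x]))
    print(s,L)
E
```

```text
time: 17.75
tool_pos: [422.9, -256.6, 127.3]
ee_rot: [3.14, 0.0, 0.875]
wrist_force: [0.2, -0.5, -1.5]
opening: 48.4
finger_force: 62.2
-84 out
-72 out
-68 out
-40 edges -24.5 25.0 mid 0.25 w 49.5
-30 edges -24.75 25.5 mid 0.375 w 50.25
30 edges -24.5 25.25 mid 0.375 w 49.75
40 edges -24.25 24.75 mid 0.25 w 49.0
62 edges -19.25 21.25 mid 1.0 w 40.5
70 edges -19.25 21.25 mid 1.0 w 40.5
78 edges -19.25 21.25 mid 1.0 w 40.5
84 edges -19.25 21.25 mid 1.0 w 40.5
95 edges -19.25 21.25 mid 1.0 w 40.5
[(92.0, 56), (93.0, 164), (94.0, 231), (95.0, 233), (96.0, 232), (97.0, 229), (98.0, 227), (99.0, 225), (100.0, 224), (101.0, 218), (102.0, 106), (103.0, 61)]
[ 422.92957657 -256.58755863  127.25076216] yaw 50.12695146916599
75 [245, 240, 233, 243, 249, 239, 159, 174, 193, 199, 207, 214, 216, 216, 218, 221, 223, 223, 223, 223, 222, 222, 224, 225, 225, 226, 226, 226, 224, 223, 220, 217, 214, 208, 206, 201, 196, 191, 182, 173, 164, 153, 148, 135, 127, 151, 155, 149, 148, 175, 232, 236, 233]
80 [255, 255, 255, 255, 255, 234, 156, 178, 196, 202, 204, 210, 216, 216, 218, 222, 223, 223, 223, 223, 222, 222, 224, 224, 225, 226, 226, 226, 224, 222, 219, 216, 211, 206, 201, 199, 195, 190, 181, 172, 162, 152, 142, 125, 121, 145, 175, 236, 255, 254, 253, 253, 253]
84 [255, 255, 255, 255, 255, 229, 159, 182, 198, 200, 205, 212, 217, 217, 219, 222, 224, 224, 223, 222, 221, 222, 224, 225, 224, 225, 226, 226, 224, 222, 218, 215, 210, 206, 201, 197, 192, 189, 181, 170, 161, 151, 140, 130, 221, 255, 254, 254, 254, 254, 253, 253, 253]
88 [208, 215, 230, 240, 231, 178, 158, 171, 195, 200, 205, 212, 217, 217, 218, 223, 224, 224, 224, 222, 220, 221, 223, 224, 224, 225, 226, 225, 224, 221, 218, 214, 209, 205, 200, 195, 190, 184, 180, 171, 161, 151, 141, 126, 149, 207, 225, 238, 240, 234, 214, 180, 221]
```

```bash
python3 - <<'E'
from h import *
o=monitor.get_obs(); t=o["tool_pos"]; K,T=P("wrist"); im=cv2.imread("pics/wL.png"); g=cv2.GaussianBlur(cv2.cvtColor(im,6),(3,3),0).astype(np.float32)
u=np.array([.641,.7676]);n=np.array([-.7676,.641]);c=t[:2]
def prof(s,z,ws): return np.array([cv2.getRectSubPix(g,(1,1),tuple(map(float,proj(K,T,[*(c+u*s+n*w),z]))))[0,0] for w in ws])
ws=np.arange(-46,46.1,1)
print("tcp",t)
for s in (62,70,78): print(s,"z58",prof(s,58,ws).astype(int).tolist())
ws=np.arange(-18,18.1,.5)
for s in (66,78,88): print(s,"stem",prof(s,t[2]+10.5,ws).astype(int).tolist())
for z in (58,): print([proj(K,T,[*(c+u*s),z]).round(0).tolist() for s in (-87,57,87,100)])
E
```

```text
tcp [ 423.10131388 -256.7759895   127.47493834]
62 z58 [73, 73, 74, 74, 74, 74, 73, 71, 71, 71, 70, 70, 69, 86, 185, 252, 254, 253, 253, 253, 253, 253, 253, 253, 252, 253, 253, 221, 154, 171, 188, 194, 202, 209, 214, 214, 217, 220, 222, 223, 223, 222, 222, 223, 226, 227, 226, 226, 227, 226, 225, 223, 222, 219, 216, 213, 208, 204, 200, 195, 186, 172, 166, 160, 151, 137, 129, 148, 152, 176, 237, 253, 253, 253, 252, 253, 252, 253, 253, 253, 239, 144, 80, 78, 79, 78, 78, 79, 80, 82, 84, 84, 85]
70 z58 [73, 74, 74, 73, 73, 73, 73, 75, 76, 76, 76, 75, 73, 83, 175, 248, 253, 254, 248, 232, 232, 233, 234, 232, 231, 231, 202, 157, 152, 173, 191, 196, 204, 211, 215, 215, 217, 221, 223, 224, 223, 223, 222, 223, 226, 226, 225, 226, 227, 226, 224, 223, 221, 218, 214, 211, 206, 202, 197, 192, 184, 176, 166, 157, 148, 133, 129, 150, 144, 124, 158, 218, 230, 229, 227, 227, 222, 224, 250, 251, 236, 151, 81, 81, 82, 81, 80, 80, 81, 84, 86, 88, 90]
78 z58 [78, 79, 80, 81, 80, 79, 79, 79, 77, 77, 76, 74, 72, 78, 172, 248, 254, 255, 255, 255, 255, 255, 254, 254, 254, 254, 255, 230, 157, 174, 192, 199, 20
[... 772 characters left out ...]
3, 208, 214, 216, 216, 217, 220, 221, 223, 223, 223, 222, 222, 222, 222, 224, 224, 224, 224, 226, 226, 225, 225, 223, 221, 218, 216, 211, 208, 204, 201, 198, 194, 190, 184, 176, 169, 161, 153, 146, 136, 125, 134, 150, 154, 152, 155, 192, 241, 253, 253, 253, 253, 252]
88 stem [255, 255, 255, 255, 255, 255, 247, 210, 177, 141, 119, 118, 119, 116, 109, 95, 102, 131, 154, 169, 180, 185, 189, 193, 199, 204, 208, 208, 211, 212, 212, 211, 210, 210, 212, 213, 214, 214, 215, 216, 215, 213, 211, 208, 203, 199, 196, 193, 189, 186, 183, 179, 173, 167, 157, 140, 130, 122, 98, 75, 88, 105, 110, 113, 116, 120, 120, 117, 113, 115, 133, 147, 147]
[[283.0, 345.0], [283.0, 128.0], [283.0, 70.0], [283.0, 43.0]]
```

Same-image check (plate edges against stem edges) says shift about 1.2 mm, agreeing with the absolute estimate. Correct and lower.

```bash
python3 -m handwheel '[[-0.0012,0.0005,0,0,0,0],[-0.0012,0.0005,-0.03,0,0,0],[-0.0012,0.0005,-0.055,0,0,0],[-0.0012,0.0005,-0.065,0,0,0],[-0.0012,0.0005,-0.065,0,0,0]]'; python3 -m handwheel '[[0,0,-0.005,0,0,0],[0,0,-0.01,0,0,0],[0,0,-0.015,0,0,0],[0,0,-0.015,0,0,0]]'
```

```text
time: 18.42
tool_pos: [421.2, -255.9, 61.7]
ee_rot: [-3.141, 0.0, 0.875]
wrist_force: [0.1, -0.3, -1.7]
opening: 48.5
finger_force: 62.3
time: 18.92
tool_pos: [421.1, -255.8, 46.4]
ee_rot: [-3.142, 0.0, 0.875]
wrist_force: [-0.2, 0.4, -2.0]
opening: 48.5
finger_force: 62.3
```

```bash
python3 -m handwheel '[[0,0,-0.004,0,0,0],[0,0,-0.008,0,0,0],[0,0,-0.012,0,0,0],[0,0,-0.012,0,0,0]]'; python3 -m handwheel '[[0,0,-0.0015,0,0,0],[0,0,-0.0015,0,0,0]]';python3 -m handwheel '[[0,0,-0.0015,0,0,0],[0,0,-0.0015,0,0,0]]'
```

```text
time: 19.42
tool_pos: [421.1, -255.8, 34.4]
ee_rot: [-3.141, 0.0, 0.875]
wrist_force: [0.4, -0.2, -1.9]
opening: 48.2
finger_force: 62.3
time: 19.68
tool_pos: [421.3, -256.0, 33.2]
ee_rot: [3.141, 0.0, 0.875]
wrist_force: [-0.1, 0.4, -1.6]
opening: 48.6
finger_force: 62.3
time: 19.92
tool_pos: [421.5, -256.1, 31.9]
ee_rot: [3.14, 0.0, 0.875]
wrist_force: [-0.1, 0.6, 1.2]
opening: 48.2
finger_force: 62.7
```

```bash
python3 -m handwheel '[[0,0,-0.0007,0,0,0],[0,0,-0.0007,0,0,0]]'; python3 -m handwheel '[[0,0,0,0,0,0],[0,0,0,0,0,0],[0,0,0,0,0,0],[0,0,0,0,0,0],[0,0,0,0,0,0]]' 1; python3 -m handwheel '[[0,0,0.03,0,0,0],[0,0,0.06,0,0,0],[0,0,0.11,0,0,0],[0,0,0.15,0,0,0],[0,0,0.15,0,0,0],[0,0,0.15,0,0,0]]'; python3 - <<'E'
from h import *
o=monitor.get_obs();t=o["tool_pos"]; K,T=P("wrist"); im=imaging.get_image("wrist"); cv2.imwrite("pics/wM.png",im); g=cv2.GaussianBlur(cv2.cvtColor(im,6),(3,3),0).astype(np.float32)
u=np.array([.641,.7676]);n=np.array([-.7676,.641]);c=np.array([421.3,-255.8]); print(t)
def prof(s,z,ws): return [int(cv2.getRectSubPix(g,(1,1),tuple(map(float,proj(K,T,[*(c+u*s+n*w),z]))))[0,0]) for w in ws]
for s in (-84,-76,-66,62,72,80,92): print(s,prof(s,42,range(-24,25,1)))
for w in (-4,0,4): print("along",[(s,prof(s,60,[w])[0]) for s in range(-96,132,2)])
E
```

```text
time: 20.18
tool_pos: [421.5, -256.1, 31.8]
ee_rot: [3.14, 0.0, 0.875]
wrist_force: [-0.5, 2.0, 8.9]
opening: 48.3
finger_force: 63.6
time: 20.8
tool_pos: [421.3, -255.9, 31.0]
ee_rot: [3.141, 0.0, 0.875]
wrist_force: [0.7, -0.1, -0.2]
opening: 85.3
finger_force: 0.0
time: 21.55
tool_pos: [420.9, -255.6, 180.6]
ee_rot: [3.142, 0.0, 0.875]
wrist_force: [-0.4, -0.1, -0.7]
opening: 85.2
finger_force: 0.0
[ 420.89839046 -255.63083334  180.60677654]
-84 [214, 223, 237, 247, 250, 251, 251, 250, 246, 235, 224, 221, 221, 216, 188, 147, 135, 160, 190, 206, 215, 217, 215, 213, 209, 201, 195, 187, 163, 129, 107, 104, 112, 120, 127, 133, 136, 136, 136, 137, 140, 142, 144, 144, 143, 140, 131, 118, 111]
-76 [148, 179, 222, 245, 250, 251, 251, 250, 244, 233, 223, 220, 219, 210, 179, 147, 134, 142, 168, 186, 189, 195, 203, 192, 159, 128, 112, 109, 107, 102, 98, 107, 126, 135, 132, 133, 135, 135, 135, 137, 140, 143, 143, 143, 143, 143, 143, 143, 142]
-66 [138, 138, 137, 138, 138, 138, 138, 138, 136, 133, 131, 128, 123, 117, 110, 102, 92, 84, 80, 79, 78, 77, 76, 78, 79, 79, 78, 78, 78, 78, 80, 84, 94,
[... 4264 characters left out ...]
8), (6, 248), (8, 248), (10, 248), (12, 247), (14, 247), (16, 247), (18, 246), (20, 247), (22, 247), (24, 247), (26, 246), (28, 246), (30, 246), (32, 246), (34, 217), (36, 126), (38, 145), (40, 147), (42, 144), (44, 145), (46, 123), (48, 147), (50, 149), (52, 148), (54, 126), (56, 152), (58, 217), (60, 215), (62, 215), (64, 214), (66, 213), (68, 213), (70, 212), (72, 212), (74, 211), (76, 210), (78, 208), (80, 206), (82, 205), (84, 204), (86, 202), (88, 87), (90, 51), (92, 195), (94, 213), (96, 209), (98, 209), (100, 99), (102, 96), (104, 186), (106, 181), (108, 93), (110, 81), (112, 81), (114, 65), (116, 58), (118, 67), (120, 112), (122, 150), (124, 171), (126, 175), (128, 142), (130, 182)]
```

Stem width at z = 42 reads about 24–25 mm and centred, so it is seated. Locating the tab from views A, B and the current one.

```bash
python3 - <<'E'
from h import *
u=np.array([.641,.7676]);n=np.array([-.7676,.641]);c=np.array([421.3,-255.8])
A=np.load("pics/wA.npz")
for y in (20,32,44):
    q=onz(A['K'],A['T'],(265+115/2,y/2),91)[:2]-c; print("A",y,(q@u).round(1),(q@n).round(1))
im=cv2.imread("pics/wM.png"); g=cv2.GaussianBlur(cv2.cvtColor(im,6),(3,3),0).astype(np.float32); K,T=P("wrist")
def L(g,K,T,w,ss,z): return [(s,int(cv2.getRectSubPix(g,(1,1),tuple(map(float,proj(K,T,[*(c+u*s+n*w),z]))))[0,0])) for s in ss]
for w in(-10,0,10): print("M",w,L(g,K,T,w,range(92,140,2),91))
print("rows",[proj(K,T,[*(c+u*s),91]).round(0).tolist() for s in (100,120,140)])
for k,f in (("A","wA"),("B","wB")):
    N=np.load(f"pics/{f}.npz"); gg=cv2.cvtColor(cv2.imread(f"pics/{f}.png"),6).astype(np.float32)
    for w in(-8,8): print(k,w,L(gg,N['K'],N['T'],w,range(98,140,2),91))
E
```

```text
A 20 121.5 0.3
A 32 116.9 0.2
A 44 112.4 0.0
M -10 [(92, 146), (94, 146), (96, 139), (98, 74), (100, 160), (102, 191), (104, 177), (106, 169), (108, 91), (110, 65), (112, 58), (114, 90), (116, 154), (118, 173), (120, 170), (122, 148), (124, 240), (126, 240), (128, 240), (130, 240), (132, 240), (134, 240), (136, 240), (138, 240)]
M 0 [(92, 223), (94, 219), (96, 209), (98, 77), (100, 157), (102, 180), (104, 84), (106, 82), (108, 81), (110, 60), (112, 59), (114, 90), (116, 140), (118, 172), (120, 174), (122, 142), (124, 202), (126, 202), (128, 202), (130, 202), (132, 202), (134, 201), (136, 201), (138, 201)]
M 10 [(92, 133), (94, 130), (96, 133), (98, 76), (100, 153), (102, 177), (104, 81), (106, 81), (108, 81), (110, 60), (112, 58), (114, 89), (116, 132), (118, 159), (120, 176), (122, 148), (124, 237), (126, 237), (128, 237), (130, 237), (132, 237), (134, 237), (136, 237), (138, 237)]
rows [[285.0, 46.0], [285.0, 7.0], [285.0, -35.0]]
A -8 [(98, 68), (100, 182), (102, 184), (104, 160), (106, 138), (108, 85), (110, 59), (112, 54), (114, 81), (116, 139), (118, 167), (120, 166), (122, 140), (124, 254), (126, 254), (128, 93), (130, 49), (132, 49), (134, 50), (136, 51), (138, 51)]
A 8 [(98, 82), (100, 179), (102, 153), (104, 73), (106, 76), (108, 76), (110, 58), (112, 54), (114, 82), (116, 125), (118, 156), (120, 178), (122, 138), (124, 195), (126, 229), (128, 95), (130, 68), (132, 68), (134, 68), (136, 68), (138, 68)]
B -8 [(98, 247), (100, 234), (102, 156), (104, 151), (106, 119), (108, 73), (110, 70), (112, 69), (114, 75), (116, 115), (118, 139), (120, 148), (122, 140), (124, 104), (126, 85), (128, 126), (130, 132), (132, 126), (134, 143), (136, 124), (138, 133)]
B 8 [(98, 112), (100, 112), (102, 113), (104, 113), (106, 136), (108, 151), (110, 147), (112, 154), (114, 147), (116, 122), (118, 133), (120, 144), (122, 137), (124, 98), (126, 76), (128, 77), (130, 74), (132, 78), (134, 129), (136, 98), (138, 73)]
```

Tab top spans 114–123 mm along the cradle axis, consistent in three views, so the outer face is at about 123. Moving the shut fingers beyond it.

```bash
python3 -m handwheel '[[0.02,0.024,0,0,0,0],[0.055,0.065,0,0,0,0],[0.085,0.1,0,0,0,0],[0.094,0.112,0,0,0,0],[0.094,0.112,-0.03,0,0,0],[0.094,0.112,-0.07,0,0,0],[0.094,0.112,-0.095,0,0,0],[0.094,0.112,-0.103,0,0,0],[0.094,0.112,-0.103,0,0,0],[0.094,0.112,-0.103,0,0,0]]' 0 40
```

```text
time: 22.85
tool_pos: [515.9, -144.4, 78.9]
ee_rot: [3.139, -0.0, 0.874]
wrist_force: [0.4, 0.5, 0.2]
opening: -0.0
finger_force: 0.0
```

```bash
python3 -m handwheel '[[-0.0026,-0.0031,0,0,0,0],[-0.0051,-0.0061,0,0,0,0],[-0.0077,-0.0092,0,0,0,0],[-0.0077,-0.0092,0,0,0,0]]'; python3 -m handwheel '[[-0.0013,-0.0015,0,0,0,0],[-0.0026,-0.0031,0,0,0,0],[-0.0038,-0.0046,0,0,0,0]]';  python3 -m handwheel '[[-0.0013,-0.0015,0,0,0,0],[-0.0026,-0.0031,0,0,0,0],[-0.0038,-0.0046,0,0,0,0]]'
```

```text
time: 23.35
tool_pos: [507.5, -153.5, 78.3]
ee_rot: [3.141, 0.0, 0.874]
wrist_force: [-0.4, 0.1, 0.1]
opening: -0.2
finger_force: 0.0
time: 23.72
tool_pos: [504.0, -157.8, 78.1]
ee_rot: [3.141, -0.0, 0.875]
wrist_force: [1.8, 1.5, 2.4]
opening: -0.1
finger_force: 1.3
time: 24.1
tool_pos: [500.0, -162.5, 78.1]
ee_rot: [3.141, 0.0, 0.875]
wrist_force: [1.6, 2.8, 2.0]
opening: -0.0
finger_force: 1.3
```

```bash
python3 -m handwheel '[[-0.0013,-0.0015,0,0,0,0],[-0.0026,-0.0031,0,0,0,0],[-0.0026,-0.0031,0,0,0,0]]';  python3 -m handwheel '[[-0.0013,-0.0015,0,0,0,0],[-0.0026,-0.0031,0,0,0,0],[-0.0026,-0.0031,0,0,0,0]]'; python3 -m handwheel '[[-0.0013,-0.0015,0,0,0,0],[-0.0026,-0.0031,0,0,0,0],[-0.0026,-0.0031,0,0,0,0]]'
```

```text
time: 24.48
tool_pos: [498.9, -164.0, 78.2]
ee_rot: [3.14, -0.004, 0.873]
wrist_force: [7.4, 10.7, 1.4]
opening: 0.1
finger_force: 6.5
time: 24.85
tool_pos: [498.7, -164.4, 78.3]
ee_rot: [3.14, -0.01, 0.871]
wrist_force: [16.4, 25.7, -1.3]
opening: 0.2
finger_force: 15.0
time: 25.22
tool_pos: [498.4, -164.8, 78.5]
ee_rot: [3.139, -0.015, 0.868]
wrist_force: [26.9, 39.6, -1.7]
opening: -0.0
finger_force: 23.5
```

Hard stop at the expected home position (TCP at 119 mm along the axis). Backing off, lifting, and checking where the connector and cartridge are.

```bash
python3 -m handwheel '[[0.006,0.008,0,0,0,0],[0.015,0.018,0,0,0,0],[0.02,0.025,0.02,0,0,0],[0.02,0.025,0.07,0,0,0],[0.02,0.025,0.12,0,0,0],[-0.02,-0.025,0.15,0,0,0],[-0.06,-0.07,0.15,0,0,0],[-0.09,-0.11,0.15,0,0,0],[-0.09,-0.11,0.15,0,0,0],[-0.09,-0.11,0.15,0,0,0]]'; python3 - <<'E'
from h import *
u=np.array([.641,.7676]);n=np.array([-.7676,.641]);c=np.array([421.3,-255.8])
o=monitor.get_obs(); print(o["tool_pos"]); K,T=P("wrist"); im=imaging.get_image("wrist"); cv2.imwrite("pics/wN.png",im); g=cv2.GaussianBlur(cv2.cvtColor(im,6),(3,3),0).astype(np.float32)
def L(w,ss,z): return [(s,int(cv2.getRectSubPix(g,(1,1),tuple(map(float,proj(K,T,[*(c+u*s+n*w),z]))))[0,0])) for s in ss]
for w in (-10,0,10): print("tab",w,L(w,range(80,130,2),91))
for s in(62,80,-80,-84): print(s,[int(cv2.getRectSubPix(g,(1,1),tuple(map(float,proj(K,T,[*(c+u*s+n*w),42]))))[0,0]) for w in range(-20,21)])
t0=cv2.imread("pics/top0.png"); t1=imaging.get_image("top"); cv2.imwrite("pics/topN.png",t1)
Kt,Tt=P("top")
for nm,q,r in(("wash",[638,-195,100],45),("beaker",[590,-128,46],25),("amber",[583,-28,50],22),("c3 old",[592,262,90],15),("c1 old",[493,262,70],15),("c2 old",[543,262,80],15)):
    x,y=proj(Kt,Tt,q).round().astype(int); k=14
    print(nm,np.abs(t0[y-k:y+k,x-k:x+k].astype(int)-t1[y-k:y+k,x-k:x+k]).mean().round(1))
E
```

```text
time: 26.48
tool_pos: [401.9, -281.6, 227.8]
ee_rot: [-3.141, -0.0, 0.873]
wrist_force: [0.7, 0.4, -0.9]
opening: 0.3
finger_force: 0.0
[ 401.88533858 -281.59684556  227.84439006]
tab -10 [(80, 108), (82, 78), (84, 189), (86, 205), (88, 196), (90, 110), (92, 87), (94, 68), (96, 62), (98, 67), (100, 125), (102, 138), (104, 138), (106, 138), (108, 138), (110, 138), (112, 138), (114, 138), (116, 138), (118, 138), (120, 138), (122, 138), (124, 139), (126, 139), (128, 139)]
tab 0 [(80, 229), (82, 163), (84, 183), (86, 173), (88, 85), (90, 86), (92, 87), (94, 68), (96, 63), (98, 68), (100, 118), (102, 128), (104, 128), (106, 128), (108, 128), (110, 128), (112, 128), (114, 128), (116, 128), (118, 128), (120, 128), (122, 128), (124, 128), (126, 128), (128, 128)]
tab 10 [(80, 102), (82, 75), (84, 181), (86, 192), (88, 102), (90, 86), (92, 86), (94, 68), (96, 62), (98, 67), (100, 117), (102, 127), (104, 127), (106, 127), (108, 127), (110, 127), (112, 127), (114, 127), (116, 127), (118, 127), (120, 127), (122, 127), (124, 127), (126, 127), (128, 127)]
62 [253, 244, 232, 229, 229, 223, 195, 159, 144, 151, 172, 192, 204, 213, 218, 223, 226, 229, 232, 235, 238, 239, 238, 234, 228, 222, 216, 208, 197, 184, 170, 153, 143, 161, 207, 241, 245, 245, 244, 247, 251]
80 [252, 241, 231, 229, 229, 222, 194, 161, 148, 157, 180, 200, 211, 218, 221, 225, 228, 229, 229, 230, 231, 231, 230, 225, 220, 214, 206, 198, 187, 173, 157, 139, 132, 158, 211, 241, 245, 245, 245, 248, 252]
-80 [251, 253, 253, 252, 252, 246, 236, 230, 229, 227, 210, 178, 155, 148, 138, 121, 109, 93, 69, 57, 55, 56, 57, 60, 64, 72, 84, 105, 127, 146, 171, 205, 224, 206, 168, 146, 146, 151, 152, 152, 151]
-84 [253, 253, 253, 253, 253, 247, 237, 228, 217, 200, 177, 148, 125, 114, 111, 112, 115, 117, 117, 116, 117, 117, 116, 115, 114, 112, 111, 115, 124, 133, 138, 141, 142, 143, 143, 144, 148, 151, 152, 152, 152]
wash 4.7
beaker 5.1
amber 3.8
c3 old 39.4
c1 old 4.5
c2 old 25.3
```

```bash
python3 - <<'E'
from h import *
Kt,Tt=P("top"); 
for f in("top0","topN"):
    g=cv2.cvtColor(cv2.imread(f"pics/{f}.png"),6); print(f,[int(g[tuple(proj(Kt,Tt,[x,262,75]).round().astype(int)[::-1])]) for x in range(455,650,6)])
    hs=cv2.cvtColor(cv2.imread(f"pics/{f}.png"),40)
    for nm,lo,hi,q in(("cap red",(0,150,120),(8,255,255),(344,169)),("amber",(5,120,50),(20,255,220),(289,192))):
        m=cv2.inRange(hs,lo,hi); m2=np.zeros_like(m); x,y=q; m2[y-20:y+20,x-20:x+20]=m[y-20:y+20,x-20:x+20]; M=cv2.moments(m2); print(nm,M['m10']/M['m00'],M['m01']/M['m00'])
a,b=[cv2.cvtColor(cv2.imread(f"pics/{f}.png"),6).astype(np.float32)[172:212,302:342] for f in("top0","topN")]
print("beaker shift px",cv2.phaseCorrelate(a,b))
E
```

```text
top0 [62, 96, 139, 202, 237, 250, 255, 255, 254, 250, 215, 177, 221, 243, 253, 255, 255, 252, 243, 177, 201, 234, 250, 255, 255, 254, 250, 231, 153, 99, 92, 93, 92]
cap red 343.9125 168.5
amber 289.24264705882354 194.30882352941177
topN [61, 99, 140, 211, 241, 252, 255, 255, 254, 252, 227, 184, 228, 249, 254, 255, 255, 253, 245, 142, 85, 51, 72, 196, 204, 212, 209, 218, 159, 98, 98, 93, 93]
cap red 343.9746835443038 168.49367088607596
amber 289.08029197080293 194.32116788321167
beaker shift px ((-0.09934378064710359, -0.05184198298139364), 0.9973783107101917)
```

The two remaining cartridges are at the stop, the bystanders haven't moved, the connector is home, and the arm is clear.

```bash
python3 -c "
from h import *
print(close_job())"
```

```text
the job is handed in; nothing more can be done
None
```

The cartridge is seated in the docking cradle with the connector pushed to its stop. It went via the rest and a re-grip round the body; the other two cartridges are still in the rack, the bottles and beaker have not moved, and the job was handed in at about 26.5 s. No verdict came back at hand-in.

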